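# Unstack the clean ware and set up the extraction bench

### The job

Set up this bench for the next extraction run: take the piled-up ware apart and put the aluminium heating block down into the bay of the dry bath, the lilac tube rack between the corner stops on the shaker's platform, the foil-sealed cartridge into the empty nest of the loading tray, and the amber jar on the middle of the balance pan, each lying flat and fully down. Keep the jar and the cartridge upright all the while, set the jar on the balance gently, and leave the bottle and the timer where they stand.

Things in the scene. Friction and masses are not known exactly. Their poses are not given: they have to be found in the camera images.
- heat_block: Solid bare-aluminium heating block for the dry bath, 56 (x) x 98 (y) x 44 (z) mm, about 0.45 kg, two rows of five 15 mm holes along y in its flat top. Origin: centre of the underside; z up, y along its length. Stands flat on a 2 mm thick mat, alone or as the bottom of the pile.
- tube_rack: Pale lilac plastic tube rack, empty: three horizontal plates between two end walls, 60 (x) x 120 (y) x 44 (z) mm, about 0.14 kg, three rows of seven 12 mm holes along y in its flat top. Origin: centre of the underside; z up, y along its length. Stands flat on a 2 mm thick mat, alone or as the bottom of the pile.
- cartridge: Foil-sealed white reagent cartridge, a small flat-topped oblong box 38 (x) x 80 (y) mm with a lip 42 x 84 mm round the top 3 mm, 30 mm high, about 0.09 kg. Origin: centre of the underside; z up, y along its length. At the start it lies on the middle of the block or rack, turned up to 45 degrees to it.
- jar: Small round amber jar with a black screw cap and a paper label, 38 mm diameter, 46 mm high, about 0.08 kg. Origin: centre of its base; z up. At the start it stands on the cartridge's top, the top of the pile.
- dry_bath: Dry bath heater, white, 140 x 154 x 62 mm, with one open rectangular bay for the block: bay 72 (x) x 114 (y) mm, its flat floor 52 mm above the bench, its rim 62 mm above the bench (10 mm deep, rim walls 11 mm thick). Fixed. Origin: at bench height under the bay's middle; z up, y along the place's long side, -x the front.
- shaker: Small grey plate shaker (switched off), 112 x 152 mm, with a flat aluminium platform 60 mm above the bench; four black L-shaped corner stops, 8 mm high, enclose a place of 76 (x) x 136 (y) mm. Between the stops the sides are open. Fixed. Origin: at bench height under the platform's middle; z up, y along the place's long side, -x the front.
- loading_tray: Grey metal loading tray, 150 x 160 mm, 6 mm thick, with one empty white nest: 58 (x) x 100 (y) mm inside, floor 6 mm above the bench, walls 10 mm high and 4 mm thick. At x = 76 to 92 mm stands a row of pipette tips, 51 mm high; wire handles, 21 mm high, at y = +-72 mm. Fixed. Origin: at bench height under the nest's middle; z up, y along the place's long side, -x the front.
- balance: Laboratory balance, white, 172 x 136 mm, with a round flat steel pan of 110 mm diameter, its top 56 mm above the bench (the pan does not give). Fixed. Origin: at bench height under the pan's middle; z up, y along the place's long side, -x the front.
- bottle: Capped reagent bottle of clear glass, 52 mm diameter, 95 mm high, standing loose beside the pile. Origin: centre of its base. To be left alone.
- timer: Flat grey lab timer, 52 x 52 x 16 mm, lying loose on the bench. Origin: centre of its underside. To be left alone.
Not all that is in view belongs to the job. What is shaped like the heat_block but green or yellow is not meant.

How it is judged:
By the outcome, as a careful person would: the job done as asked, in the order asked, and still so for the second after the job is handed in, with the robot touching nothing.
It also fails if it takes over 112 s, if anything falls off the work surface, if the arm or the gripper's body presses on something with over 40 N, if the wrist force passes 120 N, or if a joint passes its speed limit or range.

### The arm

A 7-joint arm with a two-finger parallel gripper is mounted at the origin on the work surface. World frame = base frame: x ahead of the robot, y to its left, z up, the work surface at z = 0. Lengths are in m, angles in degrees, forces in N, time in s.
With the tool pointing down it reaches from about 0.35 to 0.9 m from the base axis. Payload 19.9 kg.
Tool frame: the origin (TCP) lies on the centre line of the jaws, within the pads' length; the fingertips stand 11 mm ahead of it and the grasp point (between the pads) lies 8 mm behind it (arm.tip_reach is the distance from the TCP to the fingertips, in m); z points along the fingers, x is the direction in which the jaws open and shut, and the axes are right-handed (so a half turn about z gives the same grasp; the last joint's range is limited). The gripper opens to 85 mm and grips with 20 to 120 N. Pads are 22 mm wide; open, the fingers measure 114 mm over their backs; the gripper's body (76 mm by 85 mm) begins 54 mm behind the grasp point. The pads swing forward as they close: fully open they stand 13 mm farther back than shut.
Start: joints at [65.69, 23.915, -0.59, 92.452, 0.269, 63.638, -3.037], TCP at [0.233, -0.58, 0.242] pointing down, gripper open.
Joint ranges: [-161.28, 161.28], [-22.2, 115.67], [-73.04, 71.86], [3.21, 147.25], [-68.34, 248.33], [10.77, 114.83], [-161.83, 161.83]. Speed limits (degrees/s): [108.29, 108.29, 136.94, 136.94, 172.46, 172.46, 172.46].

### API

Orientations are given as [roll, pitch, yaw] about the fixed x, y, z axes, in that order (R = Rz(yaw) Ry(pitch) Rx(roll)).
In Python, from workcell import arm gives the robot as it stands.
- The arm moves only by the tool arm_command, never from a script. Its argument "rows" is a list of rows, each a list of 7 numbers: the opening, from 0 (shut) to 1 (fully open), then the shift along the world's x, y, z in cm, then the turn, a rotation vector about the world's x, y, z in degrees. A call has 1 to 10 rows; each row is the pose to reach, as a shift and turn from the pose commanded when the call began; what a row does not reach only later rows make up. A row lasts 1/10 s, in which the tool goes at most 50 mm and 8.59 degrees, less where a joint would pass 70% of its speed; a pose out of reach is approached as far as the arm can. A call with a gripper value outside its range is refused whole. The fingers move at their own pace and stop on an object; the grip force is fixed at half the most. Time passes only in rows, so rows that repeat a pose let the fingers close. It gives the time, the measured TCP pose, the force and the opening at its end, in the units of the state.
- arm.sense(): the state, without advancing time (a new reading comes with each control period).
- arm.read_camera(name): name is "scene" or "top" or "wrist"; returns the picture (420x560x3 uint8, red, green, blue); there is no depth.
- arm.get_calibration(name): a dict with "K" (3x3 intrinsics, pixels), "rvec" (rotation vector, rad) and "tvec" (3), from world to camera coordinates, as OpenCV has them. Camera axes: x right, y down, z forward; pixel columns grow to the right and rows downward; lengths in m; the calibration is good to about 2 mm. A picture is of the moment at which its call begins: read the wrist's pose just before it. get_calibration takes no time and is no camera call; for the wrist camera it gives the pose at the moment of the call.
- arm.sign_off(): hands the job in, once; it reports no verdict.
The state is a dict: "t": time; "qpos": joint angles; "qvel": joint speeds; "effort": joint torques, N m; "position": TCP position; "tcp_rot": TCP orientation; "contact_force": force on the tool from outside, world axes, zero at the start; "wrist_torque": the same for the moment, N m; "gripper_width": opening from 0.0 (shut) to 1.0 (fully open).
Only numpy, scipy, OpenCV 4.12 (cv2) and the standard library are available. Lean on these libraries where they do the work, as an engineer would, in place of code of your own. Each camera call takes 0.05 s, during which the arm holds its last target. There are 200 camera calls.

## Working session

There is one attempt and no reset: what is moved stays moved. The work goes in short steps, Python scripts to look and compute and a tool call to move; the robot and the scene stay as the last step left them, time stands still between calls to the robot, and variables do not carry over. Pictures are saved under pics/ and viewed, about 12 in all and at most 16, crops included, and the job is handed in when it is done.

Besides the shell and the picture viewer there is one more tool, called after ">>>" as name(argument=value, ...) on one line, values as JSON. arm_command: Moves the arm, as the interface text tells. Its arguments: {"type":"object","properties":{"rows":{"type":"array"}},"required":["rows"]}

```bash
ls; mkdir -p pics
python3 - <<'E'
from workcell import arm
import cv2
s=arm.sense();print(s['t'],s['position'],s['tcp_rot'],s['gripper_width'])
for n in("scene","top"):
    cv2.imwrite(f"pics/{n}0.png",arm.read_camera(n)[:,:,::-1])
    c=arm.get_calibration(n);print(n,c)
E
```

```text
pics
0.0 [ 0.2333094  -0.57945719  0.24168801] [ 1.79994107e+02  6.96819676e-02 -6.80666419e+01] 1.0044338323128674
scene {'K': array([[430.73879906,   0.        , 279.23396027],
       [  0.        , 430.73879906, 211.97108721],
       [  0.        ,   0.        ,   1.        ]]), 'rvec': array([ 0.84340918,  2.57661099, -1.08456162]), 'tvec': array([ 0.40916   , -0.13803654,  1.38876311])}
top {'K': array([[413.7996377 ,   0.        , 279.61735825],
       [  0.        , 413.7996377 , 204.40369063],
       [  0.        ,   0.        ,   1.        ]]), 'rvec': array([ 2.17488507, -2.13198135,  0.18384942]), 'tvec': array([-0.01725124,  0.49498323,  1.33708937])}
```

View pics/scene0.png

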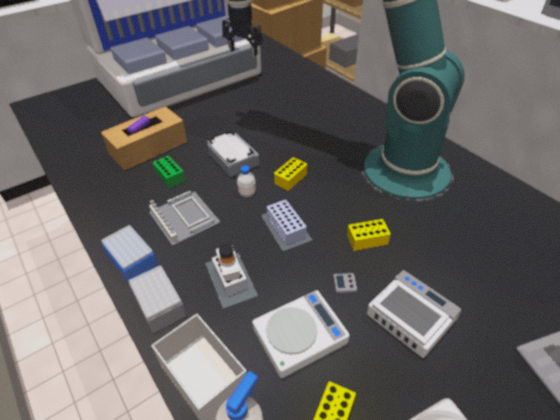

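View pics/top0.png

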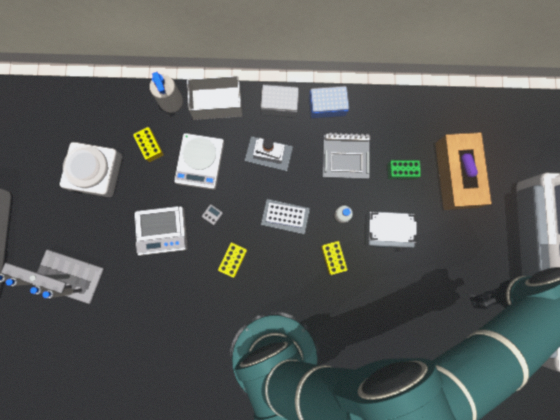

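The top view shows these (pixels):
- Pile at (268,150), with the jar at (268,147).
- Lilac rack at (286,215), bottle at (344,213) and timer at (212,214).
- Balance at (200,160), dry bath at (160,230), tray at (346,157) and shaker at (392,228).
- Green and yellow blocks at (405,169), (148,143), (232,260) and (334,258), which are not meant.

The aluminium block should be the bottom of the pile. I'll check that in an enlarged crop.

```bash
cat > h.py <<'E'
import numpy as np,cv2
from workcell import arm
def ray(n,uv,z,c=None):
    c=c or arm.get_calibration(n);R=cv2.Rodrigues(c['rvec'])[0];o=-R.T@c['tvec'].ravel()
    uv=np.atleast_2d(uv).astype(float);d=np.c_[uv,np.ones(len(uv))]@np.linalg.inv(c['K']).T@R
    return o+d*((z-o[2])/d[:,2])[:,None]
def proj(n,P,c=None):
    c=c or arm.get_calibration(n)
    return cv2.projectPoints(np.atleast_2d(P).astype(float),c['rvec'],c['tvec'],c['K'],None)[0][:,0]
E
python3 - <<'E'
import cv2,numpy as np
a=cv2.imread('pics/top0.png')[125:255,130:430];b=cv2.imread('pics/scene0.png')[130:350,140:470]
a=cv2.resize(a,(800,346),interpolation=cv2.INTER_CUBIC);cv2.imwrite('pics/ta.png',a)
cv2.imwrite('pics/sb.png',cv2.resize(b,(800,533),interpolation=cv2.INTER_CUBIC))
E
```

```text
(no output)
```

View pics/ta.png

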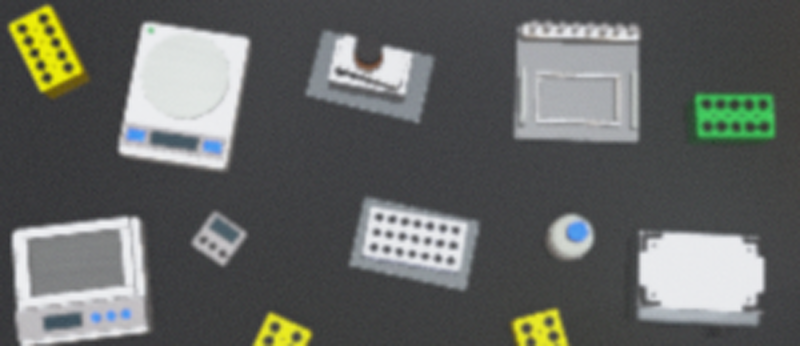

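View pics/sb.png

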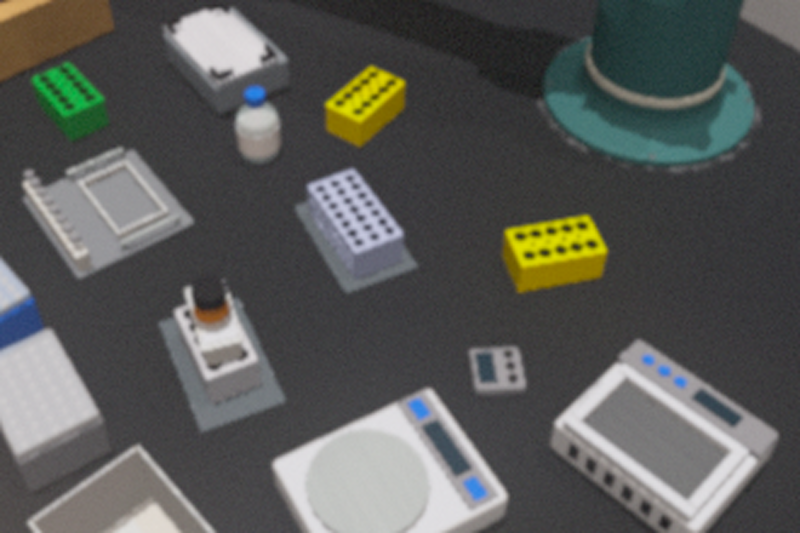

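Run:
```python
from h import *
im=cv2.imread('pics/top0.png');g=cv2.cvtColor(im,cv2.COLOR_BGR2GRAY)
def rect(name,m,z,pr=True):
    cs=cv2.findContours(m.astype(np.uint8),cv2.RETR_EXTERNAL,cv2.CHAIN_APPROX_NONE)[0]
    c=max(cs,key=cv2.contourArea);b=cv2.boxPoints(cv2.minAreaRect(c))+0
    P=ray('top',b,z)[:,:2];e=P[1]-P[0];f=P[2]-P[1]
    l=e if np.hypot(*e)>np.hypot(*f) else f
    a=(np.degrees(np.arctan2(l[1],l[0])))%180-90
    print(name,P.mean(0).round(4),'sides',np.hypot(*e).round(3),np.hypot(*f).round(3),'yaw of y',a.round(1),b.mean(0).round(1))
def box(x0,y0,x1,y1):
    k=np.zeros(g.shape,bool);k[y0:y1,x0:x1]=1;return k
print(g[225,130:195]);print(g[205:260,160]);print(g[157,320:372]);print(g[130:182,346])
rect('rack',(g>110)&box(255,190,320,240)&(g>170),0.046)
rect('mat rack',(g>70)&box(255,190,320,240),0.002)
rect('mat pile',(g>70)&box(240,128,300,175),0.002)
rect('shaker plat',(g>190)&box(362,200,425,255),0.06)
rect('balance',(g>120)&box(165,125,230,195),0.05)
rect('bath',(g>120)&box(125,200,195,262),0.06)
rect('tray',(g>90)&box(318,125,375,182),0.006)
for n,p,z in(('jar',(268,147),.122),('bottle',(346,211),.095),('timer',(212,214),.016)):print(n,ray('top',p,z))
print('wrist',arm.get_calibration('wrist'))
```

```text
[ 56  58  58  58  73 144 221 236 237 230 179 127 124 128 130 129 131 130
 129 131 132 130 130 131 128 129 131 130 130 129 129 127 128 129 127 128
 125 127 127 127 127 128 127 127 129 147 195 229 235 228 211 226 224 170
 113  79  64  61  58  61  62  59  62  64  63]
[ 58  57  76 152 226 236 225 159 127 129 129 129 129 128 130 131 129 127
 127 130 129 126 126 128 127 131 130 131 137 177 229 236 226 183 175 186
 180 150 129 121 113 115 138 177 187 196 214 154  82  58  57  58  60  59
  58]
[ 68  67  77  96 117 158 198 189 176 175 180 193 173 171 173 171 171 174
 173 173 172 173 173 173 172 172 171 172 172 172 170 172 172 172 172 172
 171 170 170 161 148 183 190 177 172 161 146 176 179 125  78  71]
[ 71  71  80 117 162 176 178 201 208 143 104 126 159 169 170 170 171 170
 171 171 171 170 184 199 161 164 172 171 173 173 173 173 174 172 173 173
 173 172 174 188 195 157 163 173 174 174 166 136  92  72  70  70]
rack [ 0.4612 -0.0264] sides 0.064 0.125 yaw of y -8.3 [285.3 214.4]
mat rack [ 0.4618 -0.0279] sides 0.098 0.161 yaw of y -11.4 [285.2 215.9]
mat pile [0.7104 0.0241] sides 0.163 0.168 yaw of y -12.3 [271.4 144.8]
shaker plat [ 0.4239 -0.3762] sides 0.148 0.095 yaw of y 1.2 [392.5 227.5]
balance [0.6359 0.2654] sides 0.178 0.141 yaw of y 83.1 [198.5 160.5]
bath [0.4001 0.3779] sides 0.162 0.145 yaw of y 7.9 [159.4 230.2]
tray [ 0.6785 -0.2355] sides 0.163 0.166 yaw of y -0.4 [346.  155.2]
jar [[0.66608174 0.03457922 0.122     ]]
bottle [[ 0.46985659 -0.21797017  0.095     ]]
timer [[0.46102629 0.218026   0.016     ]]
wrist {'K': array([[365.30738358,   0.        , 276.59235303],
       [  0.        , 365.30738358, 216.70503368],
       [  0.        ,   0.        ,   1.        ]]), 'rvec': array([-2.37588106,  1.60320268,  0.26010855]), 'tvec': array([-0.62411134, -0.04145716,  0.38091553])}
```

>>> arm_command(rows=[[1,20,43,11,0,0,60],[1,20,43,11,0,0,60],[1,20,43,11,0,0,60],[1,20,43,11,0,0,60],[1,20,43,11,0,0,60],[1,20,43,11,0,0,60],[1,20,43,11,0,0,60],[1,20,43,11,0,0,60],[1,20,43,11,0,0,60],[1,20,43,11,0,0,60]])

```text
t: 1.1
position: [0.4342, -0.1468, 0.353]
tcp_rot: [180.0, -0.0, -8.0]
contact_force: [1.0, -0.5, 0.5]
gripper_width: 0.998
```

>>> arm_command(rows=[[1,9,18,0,0,0,0],[1,9,18,0,0,0,0],[1,9,18,0,0,0,0],[1,9,18,0,0,0,0],[1,9,18,0,0,0,0],[1,9,18,0,0,0,0]])

```text
t: 1.7
position: [0.5234, 0.0312, 0.3517]
tcp_rot: [-180.0, 0.1, -7.9]
contact_force: [-0.2, -1.0, 0.7]
gripper_width: 1.0
```

Run:
```python
from h import *
s=arm.sense();print(s['t'],s['position'],s['tcp_rot'],s['qpos'])
c=arm.get_calibration('wrist');cv2.imwrite("pics/w1.png",arm.read_camera('wrist')[:,:,::-1])
import pickle;pickle.dump(c,open('w1.pkl','wb'))
R=cv2.Rodrigues(c['rvec'])[0];print('cam',-R.T@c['tvec'].ravel(),R)
```

```text
1.7 [0.52344809 0.0312073  0.35174979] [-1.79978126e+02  6.66402920e-02 -7.93751635e+00] [ 26.11707813  11.22366383 -37.83580112  97.37902819   7.09452381
  73.88811951 -21.10642306]
cam [0.53443138 0.11133496 0.48376899] [[ 9.90493795e-01 -1.37555297e-01 -7.63407686e-04]
 [-1.30374399e-01 -9.40527341e-01  3.13705017e-01]
 [-4.38697927e-02 -3.10623344e-01 -9.49520184e-01]]
```

View pics/w1.png

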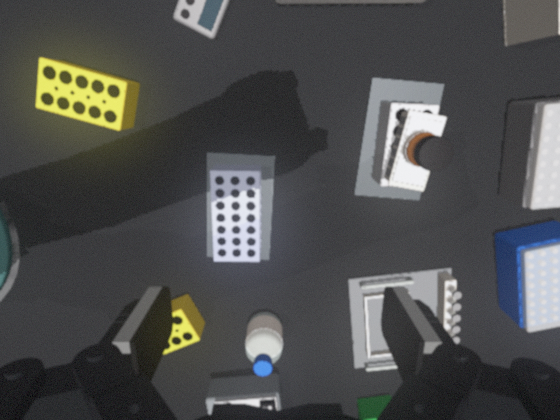

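The wrist view shows the bare block with its dark holes under the turned cartridge at (415,150), and the jar on top at (425,150). The lilac rack is at (237,215), the tray at (400,320) and the bottle at (264,340). I'll go closer over the pile.

>>> arm_command(rows=[[1,12,2,-5,0,0,0],[1,12,2,-5,0,0,0],[1,12,2,-5,0,0,0],[1,12,2,-5,0,0,0],[1,12,2,-5,0,0,0]])

```text
t: 2.25
position: [0.6432, 0.049, 0.3017]
tcp_rot: [180.0, 0.1, -8.1]
contact_force: [-0.1, -0.2, -0.7]
gripper_width: 1.001
```

Run:
```python
from h import *
import pickle
s=arm.sense();print(s['t'],s['position'],s['tcp_rot'],s['qpos'])
c=arm.get_calibration('wrist');im=arm.read_camera('wrist')[:,:,::-1];cv2.imwrite("pics/w2.png",im)
pickle.dump(c,open('w2.pkl','wb'))
cv2.imwrite('pics/w2c.png',cv2.resize(im[60:320,140:440],(690,598),interpolation=cv2.INTER_CUBIC))
print(proj('wrist',[[.666,.034,.122],[.64,.03,.0]],c))
```

```text
2.25 [0.64316161 0.04897096 0.30166816] [ 1.79978174e+02  7.90380480e-02 -8.14267965e+00] [ 18.21972397  27.34360203 -36.09937749  84.29446687  16.36104505
  73.761048   -27.57107445]
[[304.83469423 205.38591099]
 [276.64029657 182.75133992]]
```

View pics/w2c.png

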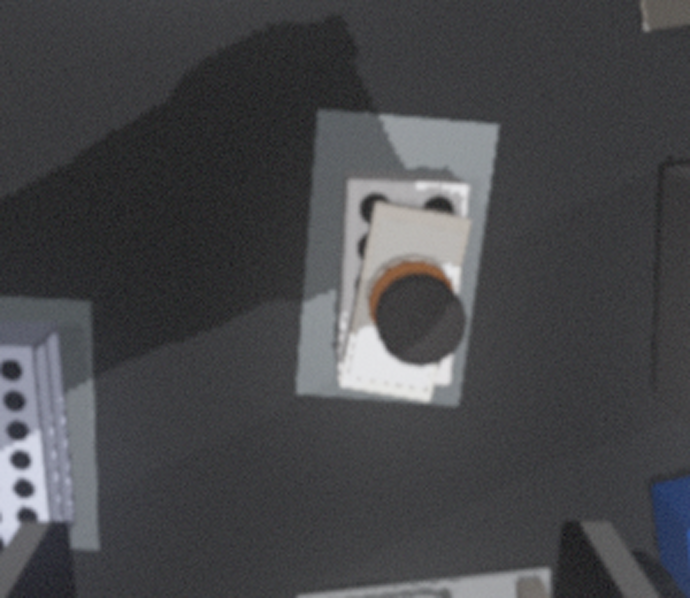

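Run:
```python
from h import *
import pickle
c=pickle.load(open('w2.pkl','rb'));f=lambda p:np.array(p,float)/2.3+[140,60]
print('jar',ray('wrist',f([(420,318)]),.122,c), 'r', np.ptp(ray('wrist',f([(376,318),(465,318)]),.122,c)[:,0]))
def q(p,z):
    P=ray('wrist',f(p),z,c)[:,:2];print(P.round(4),'ctr',P.mean(0).round(4),np.linalg.norm(np.roll(P,-1,0)-P,axis=1).round(4),[round(float(np.degrees(np.arctan2(*(P[i]-P[j])[::-1]))),1) for i,j in((0,3),(1,2))])
q([(375,203),(470,220),(430,402),(338,387)],.076)
print('block',ray('wrist',f([(347,178),(470,183)]),.046,c))
print('mat');q([(317,110),(499,124),(460,406),(296,394)],.002)
```

```text
jar [[0.6823194  0.03831082 0.122     ]] r 0.03385412422975698
[[ 0.6727  0.0777]
 [ 0.7119  0.0649]
 [ 0.6869 -0.0152]
 [ 0.6463 -0.0021]] ctr [0.6795 0.0313] [0.0411 0.0839 0.0426 0.084 ] [71.7, 72.7]
block [[0.66304547 0.08628775 0.046     ]
 [0.71806098 0.07619791 0.046     ]]
mat
[[ 0.6536  0.1161]
 [ 0.7419  0.0969]
 [ 0.7097 -0.0498]
 [ 0.6213 -0.0301]] ctr [0.6816 0.0333] [0.0903 0.1501 0.0906 0.1498] [77.5, 77.6]
```

>>> arm_command(rows=[[1,3.9,-1.2,-3,0,0,0],[1,3.9,-1.2,-8,0,0,0],[1,3.9,-1.2,-12,0,0,0],[1,3.9,-1.2,-15,0,0,0],[1,3.9,-1.2,-17.5,0,0,0],[1,3.9,-1.2,-19.5,0,0,0],[1,3.9,-1.2,-20.8,0,0,0],[1,3.9,-1.2,-20.8,0,0,0],[0.6,3.9,-1.2,-20.8,0,0,0],[0.5,3.9,-1.2,-20.8,0,0,0]])

```text
t: 3.3
position: [0.6831, 0.0382, 0.0959]
tcp_rot: [-180.0, -0.1, -8.1]
contact_force: [-0.1, 0.5, 0.8]
gripper_width: 0.693
```

Run:
```python
from h import *
s=arm.sense();print(s['t'],s['position'],s['tcp_rot'],s['contact_force'],s['gripper_width'],arm.tip_reach)
im=arm.read_camera('wrist')[:,:,::-1];cv2.imwrite("pics/w3.png",im)
```

```text
3.3 [0.68308134 0.0381825  0.095892  ] [-1.79986572e+02 -1.13175301e-01 -8.07798360e+00] [-0.12793825  0.53076918  0.79500244] 0.6932965518286485 0.011
```

View pics/w3.png

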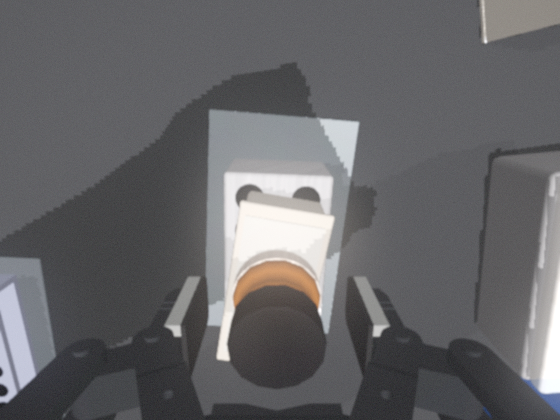

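The jar's cap at (276,336) is centred between the pads (about 205 and 347), so I'll close and lift.

>>> arm_command(rows=[[0.3,0,0,0,0,0,0],[0.1,0,0,0,0,0,0],[0,0,0,0,0,0,0],[0,0,0,0,0,0,0],[0,0,0,0,0,0,0],[0,0,0,0,0,0,0],[0,0,0,0.5,0,0,0],[0,0,0,2,0,0,0],[0,0,0,5,0,0,0],[0,0,0,8,0,0,0]])

```text
t: 4.35
position: [0.6823, 0.0384, 0.176]
tcp_rot: [-180.0, 0.0, -8.1]
contact_force: [0.4, -0.2, -1.2]
gripper_width: 0.403
```

Run:
```python
from h import *
im=cv2.imread('pics/top0.png');g=cv2.cvtColor(im,cv2.COLOR_BGR2GRAY)
# balance pan: light-grey disc on white; use Hough on upscaled crop
k=cv2.resize(g[125:200,165:235],None,fx=6,fy=6,interpolation=cv2.INTER_CUBIC)
h=cv2.HoughCircles(k,cv2.HOUGH_GRADIENT,2,500,param1=60,param2=20,minRadius=85,maxRadius=125)
for u,v,r in h[0][:2]:
    p=np.array([u,v])/6+[165,125]-.4;print('pan px',p,r/6,ray('top',p,.056),'r_m',r/6*(ray('top',p+[1,0],.056)-ray('top',p,.056)))
```

```text
pan px [200.76666794 155.1       ] 20.266666 [[0.65221573 0.25778611 0.056     ]] r_m [[ 0.00163684 -0.06698776  0.        ]]
```

>>> arm_command(rows=[[0,-1,5,3,0,0,0],[0,-2,9,6,0,0,0],[0,-3,13,8,0,0,0],[0,-3,14,8,0,0,0],[0,-3,14,8,0,0,0]])

```text
t: 4.85
position: [0.6517, 0.1817, 0.2563]
tcp_rot: [-179.9, -0.1, -7.8]
contact_force: [0.2, -1.0, -1.5]
gripper_width: 0.404
```

Run:
```python
from h import *
import pickle
s=arm.sense();print(s['t'],s['position'],s['tcp_rot'],s['contact_force'],s['gripper_width'])
c=arm.get_calibration('wrist');im=arm.read_camera('wrist')[:,:,::-1];cv2.imwrite("pics/w4.png",im)
pickle.dump(c,open('w4.pkl','wb'))
```

```text
4.85 [0.651743   0.18174138 0.25633961] [-1.79900341e+02 -9.76916917e-02 -7.81405851e+00] [ 0.20268001 -0.96163681 -1.5220108 ] 0.40377535919545826
```

View pics/w4.png

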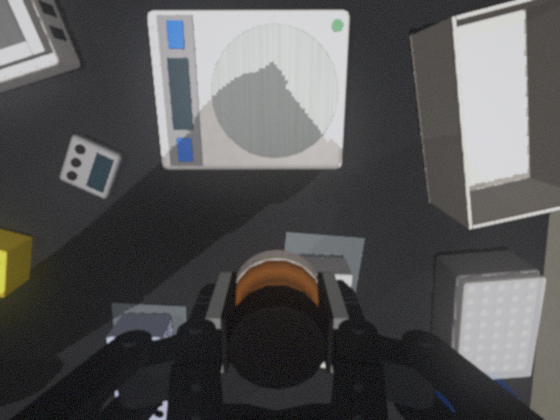

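Run:
```python
from h import *
import pickle
c=pickle.load(open('w4.pkl','rb'))
P=ray('wrist',[(211,90),(339,90),(275,23),(275,157)],.056,c);print(P.round(4),'c',P.mean(0))
P=ray('wrist',[(149,10),(349,10),(341,167),(163,167)],.05,c);print(P.round(4))
print('timer',ray('wrist',[(91,165)],.016,c))
s=arm.sense();print(s['position'])
```

```text
[[0.6077 0.2746 0.056 ]
 [0.7168 0.2597 0.056 ]
 [0.6693 0.3184 0.056 ]
 [0.6544 0.2102 0.056 ]] c [0.66206871 0.26573075 0.056     ]
[[0.5682 0.3429 0.05  ]
 [0.7311 0.3207 0.05  ]
 [0.714  0.1916 0.05  ]
 [0.5494 0.2142 0.05  ]]
timer [[0.46556086 0.22144665 0.016     ]]
[0.65222961 0.17919479 0.25517959]
```

The pan spans x 211–339 and y 23–157. Cast onto z = 0.056 it comes out 110 mm across, centred at (0.662, 0.266). Next I'll lower the jar slowly.

>>> arm_command(rows=[[0,0.5,4.5,-2,0,0,0],[0,1,8.7,-4,0,0,0],[0,1,8.7,-8,0,0,0],[0,1,8.7,-12,0,0,0],[0,1,8.7,-14.5,0,0,0],[0,1,8.7,-16,0,0,0],[0,1,8.7,-16.9,0,0,0],[0,1,8.7,-17.4,0,0,0],[0,1,8.7,-17.6,0,0,0],[0,1,8.7,-17.7,0,0,0]])

```text
t: 5.9
position: [0.6629, 0.2653, 0.0782]
tcp_rot: [-180.0, -0.1, -8.1]
contact_force: [0.9, -0.2, -1.6]
gripper_width: 0.399
```

>>> arm_command(rows=[[0,0,0,-0.05,0,0,0],[0,0,0,-0.1,0,0,0],[0,0,0,-0.1,0,0,0]])

```text
t: 6.2
position: [0.6625, 0.2653, 0.0766]
tcp_rot: [-180.0, -0.0, -8.1]
contact_force: [-0.2, 0.4, -1.7]
gripper_width: 0.405
```

>>> arm_command(rows=[[0,0,0,-0.05,0,0,0],[0,0,0,-0.1,0,0,0],[0,0,0,-0.1,0,0,0]])

```text
t: 6.5
position: [0.6625, 0.2653, 0.0757]
tcp_rot: [-180.0, -0.0, -8.1]
contact_force: [-2.3, -0.6, 5.6]
gripper_width: 0.404
```

Run:
```python
from h import *
for i in range(3):
    s=arm.sense();print(s['t'],s['position'].round(4),s['contact_force'].round(2),s['gripper_width'])
```

```text
6.5 [0.6625 0.2653 0.0757] [-2.33 -0.57  5.57] 0.4043510712689299
6.5 [0.6625 0.2653 0.0757] [-2.33 -0.57  5.57] 0.4043510712689299
6.5 [0.6625 0.2653 0.0757] [-2.33 -0.57  5.57] 0.4043510712689299
```

Contact is light, about 7 N. I'll release, rise and return above the cartridge, turning to its yaw of -18°.

>>> arm_command(rows=[[0.45,0,0,0,0,0,0],[0.55,0,0,0,0,0,0],[0.65,0,0,0,0,0,0],[0.7,0,0,0,0,0,0],[0.7,0,0,1,0,0,0],[0.7,0,0,4,0,0,0],[0.7,0,0,8,0,0,0],[0.75,0,0,11,0,0,0],[0.75,1,-4.5,12,0,0,-5],[0.75,1.7,-9,12,0,0,-10]])

```text
t: 7.5
position: [0.6802, 0.1757, 0.1984]
tcp_rot: [-179.9, -0.2, -18.1]
contact_force: [1.8, -0.9, -1.0]
gripper_width: 0.751
```

>>> arm_command(rows=[[0.75,0,-5,0,0,0,0],[0.75,0,-8,0,0,0,0],[0.75,0,-8,0,0,0,0],[0.75,0,-8,0,0,0,0]])

```text
t: 7.9
position: [0.6796, 0.0949, 0.196]
tcp_rot: [-180.0, -0.0, -18.1]
contact_force: [-1.7, 0.6, -0.4]
gripper_width: 0.747
```

Run:
```python
from h import *
import pickle
s=arm.sense();print(s['t'],s['position'],s['tcp_rot'],s['contact_force'],s['gripper_width'],s['qpos'].round(0))
c=arm.get_calibration('wrist');im=arm.read_camera('wrist')[:,:,::-1];cv2.imwrite("pics/w5.png",im)
pickle.dump(c,open('w5.pkl','wb'))
t=arm.read_camera('top')[:,:,::-1];cv2.imwrite('pics/top5.png',t)
t=cv2.resize(t[120:270,130:290],(640,600))[:,:];
cv2.imwrite('pics/v5.png',cv2.resize(np.hstack([im,np.pad(cv2.resize(t,(448,420)),((0,0),(0,0),(0,0)))]),(800,333)))
```

```text
7.9 [0.67956253 0.0949101  0.19603836] [-1.79976533e+02 -2.53831135e-02 -1.81254528e+01] [-1.71897427  0.5837028  -0.3575153 ] 0.7468274545288821 [ 11.  36. -32.  84.  20.  65. -43.]
```

View pics/v5.png

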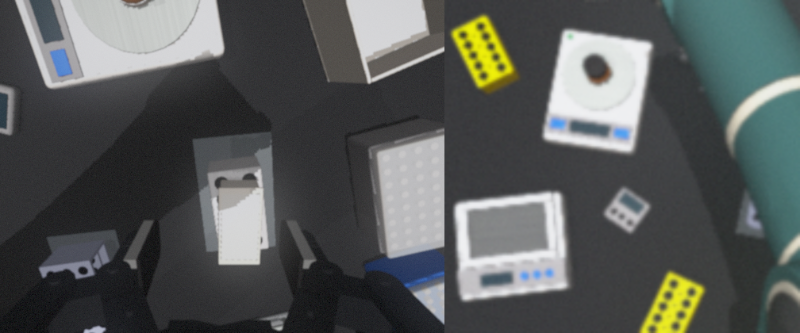

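The jar stands upright on the middle of the pan in the top view, at (597,68) in the crop. The cartridge is undisturbed and square to the jaws. Re-measuring it:

Run:
```python
from h import *
import pickle
c=pickle.load(open('w5.pkl','rb'))
P=ray('wrist',np.array([(219,180),(264,180),(261,265),(219,264)])/.794,.076,c)[:,:2];print(P.round(4),P.mean(0),np.linalg.norm(np.roll(P,-1,0)-P,axis=1))
# tray from w1 view: corners of nest interior
im=cv2.imread('pics/w1.png');cv2.imwrite('pics/tray.png',cv2.resize(im[255:395,330:480],(750,700))[:600])
```

```text
[[ 0.6757  0.0855]
 [ 0.7152  0.0726]
 [ 0.6878 -0.0158]
 [ 0.6473 -0.0012]] [0.68152967 0.0352636 ] [0.0415695  0.09248668 0.04301408 0.09125974]
```

>>> arm_command(rows=[[0.75,0.1,-4,-1,0,0,0],[0.75,0.1,-6.3,-3,0,0,0],[0.75,0.1,-6.3,-6.5,0,0,0],[0.75,0.1,-6.3,-9.5,0,0,0],[0.75,0.1,-6.3,-11.5,0,0,0],[0.75,0.1,-6.3,-12.6,0,0,0],[0.7,0.1,-6.3,-12.6,0,0,0],[0.6,0.1,-6.3,-12.6,0,0,0]])

```text
t: 8.8
position: [0.681, 0.0331, 0.0703]
tcp_rot: [-180.0, -0.0, -18.0]
contact_force: [-0.6, 0.3, -0.1]
gripper_width: 0.605
```

>>> arm_command(rows=[[0.4,0,0,0,0,0,0],[0,0,0,0,0,0,0],[0,0,0,0,0,0,0],[0,0,0,0,0,0,0],[0,0,0,0,0,0,0],[0,0,0,0.3,0,0,0],[0,0,0,1,0,0,0],[0,0,0,3,0,0,0],[0,0,0,6,0,0,0],[0,0,0,9,0,0,0]])

```text
t: 9.8
position: [0.6803, 0.0322, 0.1609]
tcp_rot: [180.0, 0.0, -18.1]
contact_force: [-0.5, -0.7, -0.4]
gripper_width: 0.463
```

Run:
```python
from h import *
import pickle
s=arm.sense();print(s['t'],s['position'],s['tcp_rot'],s['contact_force'],s['gripper_width'])
c=arm.get_calibration('wrist');im=arm.read_camera('wrist')[:,:,::-1];cv2.imwrite("pics/w6.png",im)
pickle.dump(c,open('w6.pkl','wb'))
tr=cv2.imread('pics/tray.png')
cv2.imwrite('pics/v6.png',np.hstack([cv2.resize(im,(400,300)),cv2.resize(tr,(375,300))]))
```

```text
9.8 [0.68030846 0.03224271 0.16091231] [ 1.79998070e+02  7.62211578e-03 -1.80612815e+01] [-0.49440558 -0.65470959 -0.44372684] 0.46334417345124224
```

View pics/v6.png

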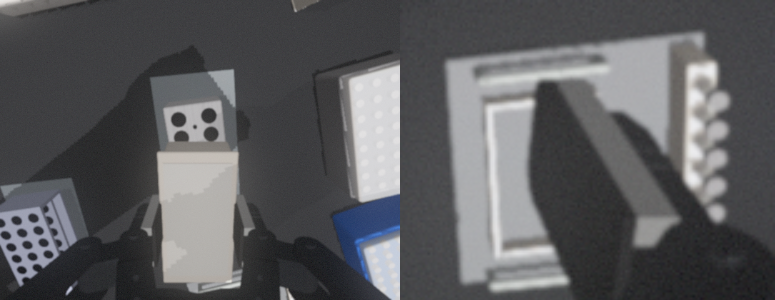

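The cartridge is held level, and the block under it is the bare aluminium one with two rows of dark holes. Moving over to view the tray.

>>> arm_command(rows=[[0,0,-4,3,0,0,4],[0,0,-9,6,0,0,8],[0,0,-14,9,0,0,12],[0,0,-19,11,0,0,16],[0,0,-24,12,0,0,18],[0,0,-28,12,0,0,18],[0,0,-31,12,0,0,18],[0,0,-32,12,0,0,18],[0,0,-32,12,0,0,18]])

```text
t: 10.75
position: [0.6799, -0.2899, 0.2793]
tcp_rot: [180.0, 0.0, -0.2]
contact_force: [0.3, 0.9, -1.2]
gripper_width: 0.466
```

Run:
```python
from h import *
import pickle
s=arm.sense();print(s['t'],s['position'],s['tcp_rot'],s['contact_force'],s['gripper_width'],s['qpos'].round(0))
c=arm.get_calibration('wrist');im=arm.read_camera('wrist')[:,:,::-1];cv2.imwrite("pics/w7.png",im)
pickle.dump(c,open('w7.pkl','wb'))
print(proj('wrist',[[.666,-.2355,.006]],c))
cv2.imwrite('pics/v7.png',cv2.resize(im,(784,588),interpolation=cv2.INTER_CUBIC))
```

```text
10.75 [ 0.67988608 -0.28985139  0.27927048] [ 1.79980132e+02  1.05595343e-02 -2.40589371e-01] [ 0.34923075  0.85446089 -1.22464043] 0.46555512732762694 [ 40.  38. -33.  70.  21.  78.   8.]
[[263.57807614 121.88867765]]
```

View pics/v7.png

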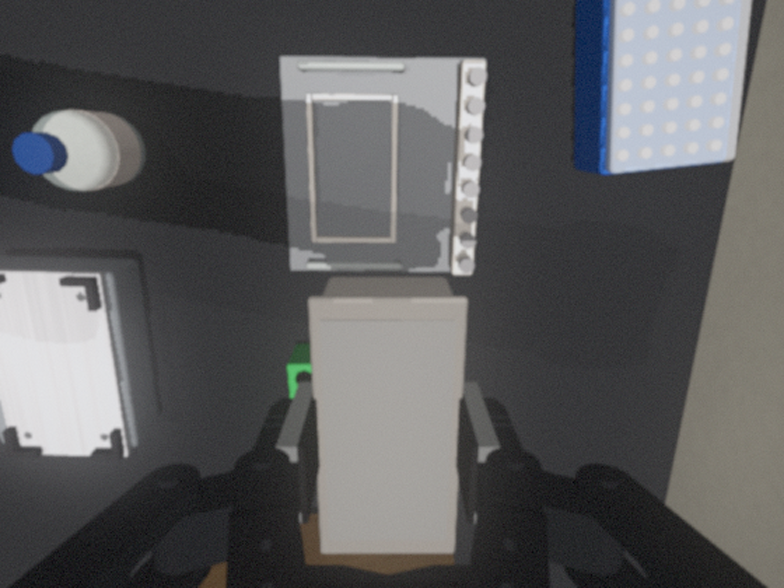

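Run:
```python
from h import *
import pickle
c=pickle.load(open('w7.pkl','rb'))
def q(p,z):
    P=ray('wrist',np.array(p)/1.4,z,c)[:,:2];e=(P[0]+P[1]-P[2]-P[3]);f=P[1]+P[2]-P[0]-P[3];print(P.round(4).tolist(),'ctr',P.mean(0).round(4),'x',np.hypot(*f)/2,'y',np.hypot(*e)/2,'yaw',np.degrees(np.arctan2(-e[0],e[1])),np.degrees(np.arctan2(f[1],f[0])))
q([(306,95),(398,96),(396,242),(311,242)],.016)
q([(281,57),(486,58),(473,273),(290,272)],.006)
q([(310,298),(466,298),(455,552),(320,552)],.279-.069+.076)
print('bottle cap',ray('wrist',[(40/1.4,153/1.4)],.095,c),'shaker',ray('wrist',np.array([(98,278),(122,455)])/1.4,.068,c))
```

```text
[[0.6219, -0.182], [0.6879, -0.1829], [0.6867, -0.2891], [0.6201, -0.2889]] ctr [ 0.6542 -0.2357] x 0.06627892086396223 y 0.10651100650038657 yaw -0.8213424174027236 -0.4967717080418639
[[0.6038, -0.1559], [0.7514, -0.1571], [0.7499, -0.3171], [0.6002, -0.3157]] ctr [ 0.6763 -0.2365] x 0.14869581818577707 y 0.15991014008999302 yaw -0.9238571778049632 -0.4977517250314689
[[0.66, -0.2488], [0.7001, -0.2489], [0.7004, -0.3309], [0.6589, -0.3308]] ctr [ 0.6798 -0.2898] x 0.0408203839739934 y 0.08201460232953586 yaw -0.28741598472213314 -0.22256389486478403
bottle cap [[ 0.47395022 -0.21876738  0.095     ]] shaker [[ 0.47858042 -0.30315171  0.068     ]
 [ 0.47130487 -0.44692249  0.068     ]]
```

>>> arm_command(rows=[[0,-1.5,3,-2,0,0,0],[0,-2.6,5.3,-5,0,0,-0.5],[0,-2.6,5.3,-10,0,0,-0.5],[0,-2.6,5.3,-15,0,0,-0.5],[0,-2.6,5.3,-19,0,0,-0.5],[0,-2.6,5.3,-21.5,0,0,-0.5],[0,-2.6,5.3,-23.2,0,0,-0.5],[0,-2.6,5.3,-24.2,0,0,-0.5],[0,-2.6,5.3,-24.6,0,0,-0.5],[0,-2.6,5.3,-24.7,0,0,-0.5]])

```text
t: 11.8
position: [0.655, -0.2345, 0.0331]
tcp_rot: [180.0, -0.1, -0.5]
contact_force: [-0.3, 0.1, -0.1]
gripper_width: 0.463
```

>>> arm_command(rows=[[0,0,0,-0.1,0,0,0],[0,0,0,-0.2,0,0,0],[0,0,0,-0.2,0,0,0]])

```text
t: 12.1
position: [0.6549, -0.2349, 0.0311]
tcp_rot: [180.0, -0.1, -0.6]
contact_force: [-1.0, -0.3, 4.4]
gripper_width: 0.465
```

>>> arm_command(rows=[[0,0,0,-0.05,0,0,0],[0,0,0,-0.1,0,0,0],[0,0,0,-0.1,0,0,0]])

```text
t: 12.4
position: [0.655, -0.235, 0.031]
tcp_rot: [180.0, -0.1, -0.6]
contact_force: [-7.4, 1.9, 18.0]
gripper_width: 0.471
```

Light contact at TCP z 0.031, where I expected it. I'll release, rise and go over the block.

>>> arm_command(rows=[[0.5,0,0,0.1,0,0,0],[0.58,0,0,0.1,0,0,0],[0.62,0,0,0.1,0,0,0],[0.62,0,0,0.1,0,0,0],[0.62,0,0,1,0,0,0],[0.62,0,0,4,0,0,0],[0.62,0,0,8,0,0,0],[0.7,0,0,13,0,0,0],[0.8,0,2,17,0,0,-3],[0.9,1,6,20,0,0,-7]])

```text
t: 13.4
position: [0.6639, -0.1784, 0.2323]
tcp_rot: [179.9, -0.1, -8.0]
contact_force: [1.2, -0.0, 0.2]
gripper_width: 0.9
```

>>> arm_command(rows=[[0.95,1,5,0,0,0,-3],[0.95,2,10,0,0,0,-5],[0.95,2,14,0,0,0,-5],[0.95,2,14,0,0,0,-5],[0.95,2,14,0,0,0,-5]])

```text
t: 13.9
position: [0.6843, -0.0344, 0.2293]
tcp_rot: [180.0, -0.0, -12.4]
contact_force: [-0.2, -1.6, -1.0]
gripper_width: 0.951
```

Run:
```python
from h import *
import pickle
s=arm.sense();print(s['t'],s['position'],s['tcp_rot'],s['contact_force'],s['gripper_width'],s['qpos'].round(0))
c=arm.get_calibration('wrist');im=arm.read_camera('wrist')[:,:,::-1];cv2.imwrite("pics/w8.png",im)
pickle.dump(c,open('w8.pkl','wb'))
t=arm.read_camera('scene')[:,:,::-1];cv2.imwrite('pics/scene8.png',t)
cv2.imwrite('pics/v8.png',np.vstack([im,cv2.resize(t[170:260,130:250],(560,420))])[:840,:].copy() if 0 else np.hstack([cv2.resize(im,(500,375)),cv2.resize(t[180:290,140:240],(300,330),interpolation=cv2.INTER_CUBIC)[:,:].repeat(1,0) if 0 else cv2.resize(t[180:290,140:240],(300,375),interpolation=cv2.INTER_CUBIC)]))
```

```text
13.9 [ 0.68425594 -0.03438348  0.22930208] [ 1.79999822e+02 -2.03478936e-02 -1.24427917e+01] [-0.16392889 -1.64350076 -1.0287643 ] 0.9509988416832997 [ 22.  34. -33.  83.  19.  69. -26.]
```

View pics/v8.png

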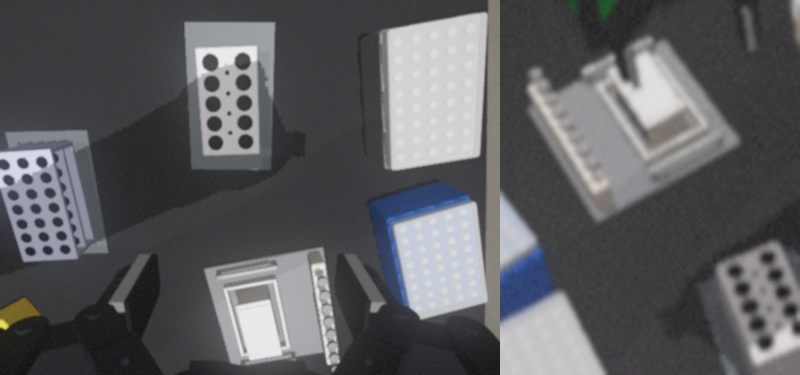

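The cartridge lies flat in the nest at (262,330) and in the scene crop. The block is bare at (228,100).

Run:
```python
from h import *
import pickle
c=pickle.load(open('w8.pkl','rb'))
def q(p,z):
    P=ray('wrist',np.array(p)/(500/560),z,c)[:,:2];e=(P[0]+P[1]-P[2]-P[3]);f=P[1]+P[2]-P[0]-P[3];print(P.round(4).tolist(),'ctr',P.mean(0).round(4),'x',np.hypot(*f)/2,'y',np.hypot(*e)/2,'yaw',np.degrees(np.arctan2(-e[0],e[1])),np.degrees(np.arctan2(f[1],f[0])))
q([(195,47),(257,45),(260,154),(204,156)],.046)
q([(235,303),(274,300),(283,356),(242,360)],.036)
q([(0,150),(51,149),(77,259),(22,261)],.046)
```

```text
[[0.6635, 0.0863], [0.7175, 0.0761], [0.7003, -0.0202], [0.6463, -0.0103]] ctr [0.6819 0.033 ] x 0.05495530406675941 y 0.0979483179272226 yaw -10.12606846307667 -10.52936890014486
[[0.6353, -0.1905], [0.6811, -0.1963], [0.6764, -0.2805], [0.6247, -0.2756]] ctr [ 0.6544 -0.2357] x 0.04907561468614036 y 0.084952107302799 yaw -5.189627081096618 -6.269197886846925
[[0.4536, 0.0382], [0.5026, 0.0284], [0.482, -0.0908], [0.4224, -0.0802]] ctr [ 0.4652 -0.0261] x 0.05519312801961614 y 0.12159534957502646 yaw -12.29279102047137 -10.636744623287314
```

>>> arm_command(rows=[[0.95,-0.2,3.5,-2,0,0,2],[0.95,-0.2,6.7,-5,0,0,2],[0.95,-0.2,6.7,-9.5,0,0,2],[0.95,-0.2,6.7,-14,0,0,2],[0.95,-0.2,6.7,-17,0,0,2],[0.95,-0.2,6.7,-19,0,0,2],[0.95,-0.2,6.7,-20,0,0,2],[0.9,-0.2,6.7,-20.1,0,0,2],[0.8,-0.2,6.7,-20.1,0,0,2],[0.7,-0.2,6.7,-20.1,0,0,2]])

```text
t: 15.0
position: [0.6831, 0.0315, 0.0293]
tcp_rot: [-180.0, -0.1, -10.6]
contact_force: [-0.7, 0.3, 0.3]
gripper_width: 0.702
```

>>> arm_command(rows=[[0.5,0,0,0,0,0,0],[0,0,0,0,0,0,0],[0,0,0,0,0,0,0],[0,0,0,0,0,0,0],[0,0,0,0,0,0,0],[0,0,0,0.3,0,0,0],[0,0,0,1,0,0,0],[0,0,0,3,0,0,0],[0,0,0,6,0,0,0],[0,0,0,10,0,0,0]])

```text
t: 16.0
position: [0.6815, 0.0315, 0.129]
tcp_rot: [180.0, 0.1, -10.6]
contact_force: [1.2, -1.0, -4.7]
gripper_width: 0.646
```

>>> arm_command(rows=[[0,0,1,4,0,0,2],[0,-3,4,7,0,0,5],[0,-6,7,10,0,0,8],[0,-9,10,12,0,0,11],[0,-12,13,14,0,0,14],[0,-15,16,16,0,0,17],[0,-18,19,17,0,0,18.5],[0,-21,22,17,0,0,18.5],[0,-24,25,17,0,0,18.5],[0,-25,26,17,0,0,18.5]])

```text
t: 17.0
position: [0.4286, 0.2947, 0.2995]
tcp_rot: [180.0, -0.1, 8.2]
contact_force: [0.4, 0.1, -5.0]
gripper_width: 0.641
```

>>> arm_command(rows=[[0,0,0,0,0,0,0],[0,0,0,0,0,0,0]])

```text
t: 17.2
position: [0.4324, 0.2912, 0.2986]
tcp_rot: [180.0, -0.1, 8.0]
contact_force: [1.2, 0.2, -4.7]
gripper_width: 0.637
```

Run:
```python
from h import *
import pickle
s=arm.sense();print(s['t'],s['position'],s['tcp_rot'],s['contact_force'],s['gripper_width'],s['qpos'].round(0))
c=arm.get_calibration('wrist');im=arm.read_camera('wrist')[:,:,::-1];cv2.imwrite("pics/w9.png",im)
pickle.dump(c,open('w9.pkl','wb'))
cv2.imwrite('pics/v9.png',cv2.resize(im,(784,588),interpolation=cv2.INTER_CUBIC))
```

```text
17.2 [0.43237906 0.29124011 0.29855009] [ 1.79963087e+02 -6.49216641e-02  7.95218213e+00] [ 1.19411138  0.18560261 -4.6956282 ] 0.6373662647447992 [  4.  15. -49. 102.  13.  68. -41.]
```

View pics/v9.png

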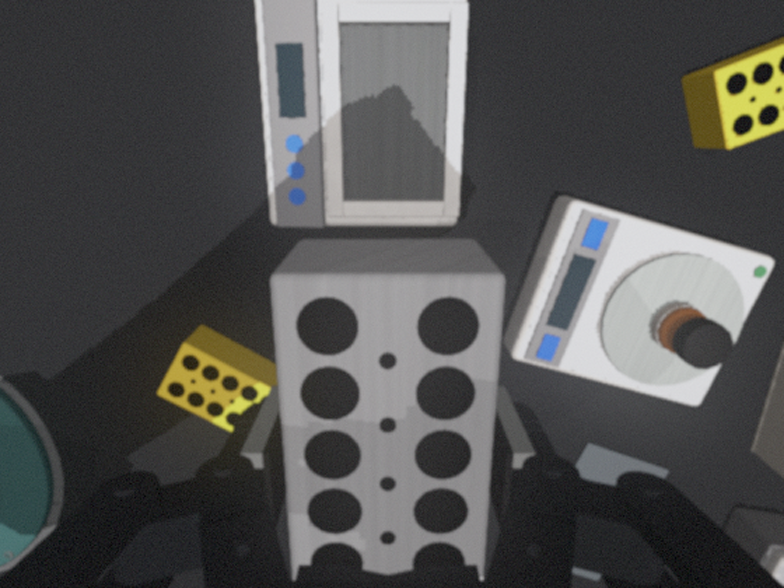

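Run:
```python
from h import *
import pickle
c=pickle.load(open('w9.pkl','rb'))
def q(p,z):
    P=ray('wrist',np.array(p)/1.4,z,c)[:,:2];e=(P[0]+P[1]-P[2]-P[3]);f=P[1]+P[2]-P[0]-P[3];print(P.round(4).tolist(),'ctr',P.mean(0).round(4),'x',np.hypot(*f)/2,'y',np.hypot(*e)/2,'yaw',np.degrees(np.arctan2(-e[0],e[1])),np.degrees(np.arctan2(f[1],f[0])))
b=[(340,24),(449,24),(445,202),(343,202)]
q(b,.052);q(b,.062)
q([(272,273),(503,273),(484,578),(294,578)],.2985-.0277+.046)
q([(256,0),(468,0),(459,220),(271,224)],.062)
s=arm.sense();print(s['t'],s['position'])
```

```text
[[0.3809, 0.4354], [0.4522, 0.4454], [0.4698, 0.3305], [0.3959, 0.3202]] ctr [0.4247 0.3829] x 0.07328991951918001 y 0.11615668102028862 yaw 8.058148942010193 7.984460071712435
[[0.382, 0.4337], [0.4514, 0.4434], [0.4685, 0.3316], [0.3966, 0.3215]] ctr [0.4246 0.3826] x 0.0713535197486895 y 0.11308769456288423 yaw 8.058148942010204 7.984460071712405
[[0.3989, 0.3378], [0.4515, 0.3451], [0.4649, 0.2563], [0.4113, 0.2489]] ctr [0.4317 0.297 ] x 0.053597024336162855 y 0.08979498915073733 yaw 8.26449845789583 7.916174355125567
[[0.3278, 0.4398], [0.4609, 0.4585], [0.4807, 0.3204], [0.3469, 0.2987]] ctr [0.4041 0.3793] x 0.13502086145100425 y 0.14091022240633425 yaw 7.937851315690796 8.596932752802058
17.25 [0.43276551 0.29081863 0.29821739]
```

The bay comes out at 71–73 × 113–116 mm, centred at (0.4247, 0.3828) with yaw 8.0°, which matches the given size. Lowering the block in.

>>> arm_command(rows=[[0,-0.4,4.5,-1,0,0,0],[0,-0.8,9,-3,0,0,0],[0,-0.8,9,-7,0,0,0],[0,-0.8,9,-11,0,0,0],[0,-0.8,9,-15,0,0,0],[0,-0.8,9,-18,0,0,0],[0,-0.8,9,-20,0,0,0],[0,-0.8,9,-21,0,0,0],[0,-0.8,9,-21.5,0,0,0],[0,-0.8,9,-21.7,0,0,0]])

```text
t: 18.25
position: [0.4248, 0.3815, 0.081]
tcp_rot: [-180.0, -0.0, 7.9]
contact_force: [-0.2, -0.1, -5.0]
gripper_width: 0.641
```

>>> arm_command(rows=[[0,0,0,-0.1,0,0,0],[0,0,0,-0.2,0,0,0],[0,0,0,-0.2,0,0,0]])

```text
t: 18.55
position: [0.4247, 0.3817, 0.0794]
tcp_rot: [-180.0, -0.1, 7.9]
contact_force: [-0.2, -1.4, 1.2]
gripper_width: 0.642
```

>>> arm_command(rows=[[0,0,0,-0.05,0,0,0],[0,0,0,-0.1,0,0,0],[0,0,0,-0.1,0,0,0]])

```text
t: 18.85
position: [0.4247, 0.3817, 0.0794]
tcp_rot: [180.0, -0.1, 7.9]
contact_force: [-5.5, -9.0, 24.0]
gripper_width: 0.642
```

The block is seated: contact came at the expected height. I'll release and go over to the rack.

>>> arm_command(rows=[[0.68,0,0,0.1,0,0,0],[0.74,0,0,0.1,0,0,0],[0.8,0,0,0.1,0,0,0],[0.8,0,0,0.1,0,0,0],[0.8,0,0,1,0,0,0],[0.8,0,0,4,0,0,0],[0.9,0,0,8,0,0,0],[0.95,0,0,12,0,0,0],[0.95,0,-3,15,0,0,-3],[0.95,0.5,-7,17,0,0,-6]])

```text
t: 19.85
position: [0.4284, 0.3127, 0.2503]
tcp_rot: [-179.9, -0.1, 2.0]
contact_force: [0.8, -0.5, -0.1]
gripper_width: 0.952
```

>>> arm_command(rows=[[0.95,0.3,-5,0,0,0,-3],[0.95,0.6,-10,0,0,0,-6],[0.95,0.9,-15,0,0,0,-9],[0.95,1.2,-20,0,0,0,-12],[0.95,1.5,-25,0,0,0,-12],[0.95,2,-30,0,0,0,-12],[0.95,2.5,-35,0,0,0,-12],[0.95,3,-39,0,0,0,-12],[0.95,3,-40,0,0,0,-12],[0.95,3,-40,0,0,0,-12]])

```text
t: 20.85
position: [0.4591, -0.0895, 0.2479]
tcp_rot: [-180.0, 0.0, -10.2]
contact_force: [0.8, 0.8, 0.5]
gripper_width: 0.947
```

Run:
```python
from h import *
import pickle
s=arm.sense();print(s['t'],s['position'],s['tcp_rot'],s['contact_force'],s['gripper_width'],s['qpos'].round(0))
c=arm.get_calibration('wrist');im=arm.read_camera('wrist')[:,:,::-1];cv2.imwrite("pics/w10.png",im)
pickle.dump(c,open('w10.pkl','wb'))
print(proj('wrist',[[.4625,-.0265,.046]],c))
t=arm.read_camera('top')[:,:,::-1];cv2.imwrite('pics/top10.png',t)
cv2.imwrite('pics/v10.png',np.hstack([cv2.resize(im,(500,375)),cv2.resize(t[190:265,125:185],(300,375),interpolation=cv2.INTER_CUBIC)]))
```

```text
20.85 [ 0.45913488 -0.08946214  0.24793512] [-1.79992217e+02  3.53154296e-03 -1.01976430e+01] [0.75045437 0.75927496 0.48301204] 0.9469081030278258 [ 38.   9. -34. 113.   6.  60.  -9.]
[[267.92586792 117.80168802]]
```

View pics/v10.png

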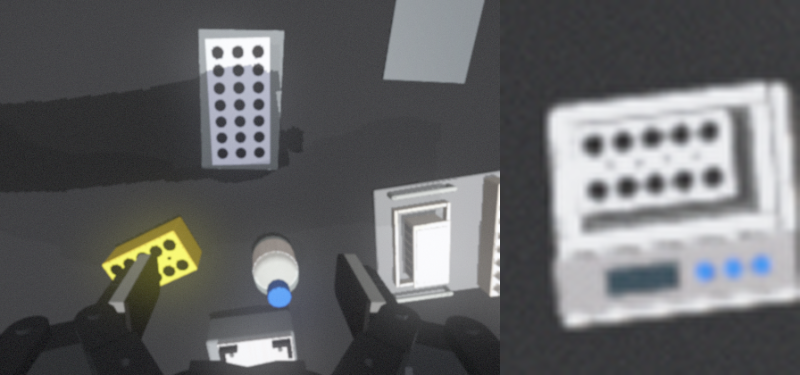

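The block lies inside the bay (right crop). The rack's top face spans (205–277, 38–162) in the left panel.

Run:
```python
from h import *
import pickle
c=pickle.load(open('w10.pkl','rb'));k=560/500
def q(p,z,cam='wrist',cc=c):
    P=ray(cam,np.array(p),z,cc)[:,:2];e=(P[0]+P[1]-P[2]-P[3]);f=P[1]+P[2]-P[0]-P[3];print(P.round(4).tolist(),'ctr',P.mean(0).round(4),'x',np.hypot(*f)/2,'y',np.hypot(*e)/2,'yaw',np.degrees(np.arctan2(-e[0],e[1])),np.degrees(np.arctan2(f[1],f[0])))
q(np.array([(205,38),(270,38),(277,162),(209,162)])*k,.046)
# block top from the new top picture: crop x=125+u/5, y=190+v/5
q(np.array([(580,122),(728,108),(737,195),(587,214)])*[1/5,1/5]+[125-100,190],.096,'top',None)
```

```text
[[0.4422, 0.0386], [0.5018, 0.0279], [0.4908, -0.0899], [0.4209, -0.0773]] ctr [ 0.4639 -0.0252] x 0.06580540099270832 y 0.11799140100066773 yaw -7.895825391529022 -10.167999039178913
[[0.4452, 0.4287], [0.456, 0.3368], [0.4013, 0.328], [0.3875, 0.4205]] ctr [0.4225 0.3785] x 0.0929979773019425 y 0.056874355043275385 yaw -81.41046133891187 -82.40288272535038
```

>>> arm_command(rows=[[0.95,0.4,4,-1,0,0,0],[0.95,0.4,6.1,-4,0,0,0],[0.95,0.4,6.1,-9,0,0,0],[0.95,0.4,6.1,-14,0,0,0],[0.95,0.4,6.1,-18,0,0,0],[0.95,0.4,6.1,-20.5,0,0,0],[0.95,0.4,6.1,-21.7,0,0,0],[0.95,0.4,6.1,-22,0,0,0],[0.85,0.4,6.1,-22,0,0,0],[0.75,0.4,6.1,-22,0,0,0]])

```text
t: 21.95
position: [0.464, -0.0274, 0.0289]
tcp_rot: [-180.0, -0.1, -10.1]
contact_force: [0.0, -0.5, -0.1]
gripper_width: 0.755
```

>>> arm_command(rows=[[0.5,0,0,0,0,0,0],[0,0,0,0,0,0,0],[0,0,0,0,0,0,0],[0,0,0,0,0,0,0],[0,0,0,0,0,0,0],[0,0,0,0.3,0,0,0],[0,0,0,1,0,0,0],[0,0,0,3,0,0,0],[0,0,0,6,0,0,0],[0,0,0,10,0,0,0]])

```text
t: 22.95
position: [0.4624, -0.0274, 0.1286]
tcp_rot: [-180.0, 0.1, -10.1]
contact_force: [0.3, -0.3, -1.1]
gripper_width: 0.685
```

>>> arm_command(rows=[[0,0,0,5,0,0,1],[0,-0.5,-2,9.5,0,0,3],[0,-1,-6,12.5,0,0,5],[0,-1.5,-11,14,0,0,7],[0,-2,-16,15,0,0,9],[0,-2.5,-21,15.5,0,0,11],[0,-3,-26,15.5,0,0,11],[0,-3.4,-31,15.5,0,0,11],[0,-3.8,-36,15.5,0,0,11],[0,-3.8,-40,15.5,0,0,11]])

```text
t: 23.95
position: [0.424, -0.4299, 0.2836]
tcp_rot: [180.0, -0.0, 0.9]
contact_force: [0.8, 0.2, -1.1]
gripper_width: 0.684
```

>>> arm_command(rows=[[0,0,-3,0,0,0,0],[0,0,-3,0,0,0,0],[0,0,-3,0,0,0,0]])

```text
t: 24.25
position: [0.425, -0.4575, 0.2829]
tcp_rot: [-180.0, -0.0, 0.9]
contact_force: [0.2, 0.1, -0.5]
gripper_width: 0.686
```

Run:
```python
from h import *
import pickle
s=arm.sense();print(s['t'],s['position'],s['tcp_rot'],s['contact_force'],s['gripper_width'],s['qpos'].round(0))
c=arm.get_calibration('wrist');im=arm.read_camera('wrist')[:,:,::-1];cv2.imwrite("pics/w11.png",im)
pickle.dump(c,open('w11.pkl','wb'))
cv2.imwrite('pics/v11.png',cv2.resize(im,(784,588),interpolation=cv2.INTER_CUBIC))
```

```text
24.25 [ 0.42499843 -0.45747612  0.28292641] [-1.79958935e+02 -1.47905925e-02  9.01569443e-01] [ 0.17697015  0.12026587 -0.47262935] 0.6859965666827051 [ 62.  24. -24.  89.  10.  69.  37.]
```

View pics/v11.png

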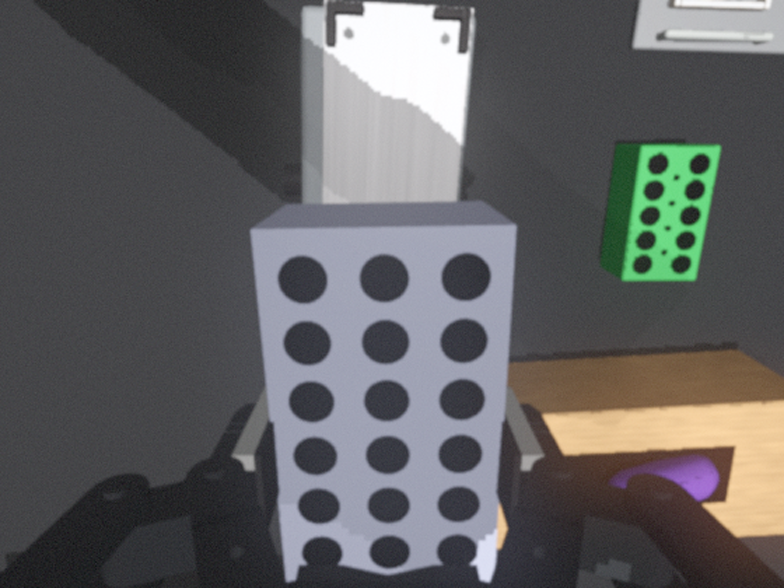

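Run:
```python
from h import *
import pickle
c=pickle.load(open('w11.pkl','rb'))
P=ray('wrist',np.array([(337,15),(461,20)])/1.4,.060,c);print('inner +y',P.round(4),np.linalg.norm(P[0]-P[1]))
P=ray('wrist',np.array([(327,3),(470,7)])/1.4,.068,c);print('outer +y',P.round(4),np.linalg.norm(P[0]-P[1]))
P=ray('wrist',np.array([(468,30),(456,198)])/1.4,.060,c);print('platform right edge',P.round(4))
P=ray('wrist',np.array([(324,30),(323,200)])/1.4,.060,c);print('platform left edge',P.round(4))
P=ray('wrist',np.array([(252,228),(516,225)])/1.4,.2829-.0277+.046,c);print('rack end',P.round(4),P.mean(0))
c7=pickle.load(open('w7.pkl','rb'))
P=ray('wrist',np.array([(91,284),(112,431),(14,435)])/1.4,.060,c7);print('w7 inner',P.round(4))
# dark stops in top0
g=cv2.cvtColor(cv2.imread('pics/top0.png'),cv2.COLOR_BGR2GRAY)
m=((g>185)).astype(np.uint8);m[:,:366]=0;m[:,422:]=0;m[:206]=0;m[250:]=0
cs=max(cv2.findContours(m,0,1)[0],key=cv2.contourArea);x,y,w,h=cv2.boundingRect(cs);M=cv2.moments(cs)
print(x,y,w,h,'centroid',ray('top',(M['m10']/M['m00'],M['m01']/M['m00']),.06),ray('top',[(x,y),(x+w-1,y+h-1)],.06))
```

```text
inner +y [[ 0.3916 -0.3071  0.06  ]
 [ 0.4682 -0.3086  0.06  ]] 0.07659275064130318
outer +y [[ 0.3864 -0.3024  0.068 ]
 [ 0.4721 -0.3031  0.068 ]] 0.08571770499013863
platform right edge [[ 0.4729 -0.3141  0.06  ]
 [ 0.4714 -0.417   0.06  ]]
platform left edge [[ 0.3834 -0.3155  0.06  ]
 [ 0.3804 -0.4199  0.06  ]]
rack end [[ 0.3936 -0.3969  0.3012]
 [ 0.4525 -0.3953  0.3012]] [ 0.42305882 -0.39608232  0.3012    ]
w7 inner [[ 0.4681 -0.3098  0.06  ]
 [ 0.4622 -0.4303  0.06  ]
 [ 0.3841 -0.4337  0.06  ]]
370 213 46 30 centroid [[ 0.42505753 -0.37617324  0.06      ]] [[ 0.4697517  -0.30312577  0.06      ]
 [ 0.37793863 -0.44852989  0.06      ]]
```

The two +y stops' inner corners are at (337,15) and (461,20), 76.6 mm apart, which matches the given 76 mm. That puts the place's centre at about (0.4275, -0.376), yaw -1°. Lowering the rack.

>>> arm_command(rows=[[0,0.2,4,-0.5,0,0,-1],[0,0.3,8,-2,0,0,-2],[0,0.3,8,-6,0,0,-2],[0,0.3,8,-10,0,0,-2],[0,0.3,8,-13.5,0,0,-2],[0,0.3,8,-16,0,0,-2],[0,0.3,8,-18,0,0,-2],[0,0.3,8,-18.8,0,0,-2],[0,0.3,8,-19.2,0,0,-2],[0,0.3,8,-19.3,0,0,-2]])

```text
t: 25.3
position: [0.4286, -0.3774, 0.0904]
tcp_rot: [180.0, -0.0, -1.0]
contact_force: [-0.3, -0.8, -2.0]
gripper_width: 0.683
```

>>> arm_command(rows=[[0,0,0,-0.1,0,0,0],[0,0,0,-0.2,0,0,0],[0,0,0,-0.2,0,0,0]])

```text
t: 25.6
position: [0.4284, -0.3777, 0.0881]
tcp_rot: [180.0, -0.0, -1.1]
contact_force: [0.2, 0.5, -1.1]
gripper_width: 0.689
```

>>> arm_command(rows=[[0,0,0,-0.05,0,0,0],[0,0,0,-0.1,0,0,0],[0,0,0,-0.1,0,0,0]])

```text
t: 25.9
position: [0.4284, -0.3777, 0.0874]
tcp_rot: [180.0, -0.0, -1.1]
contact_force: [-4.1, 2.8, 10.5]
gripper_width: 0.685
```

Contact came at 0.0874 m against an expected 0.087, so the rack is on the platform. Releasing and retreating.

>>> arm_command(rows=[[0.72,0,0,0.1,0,0,0],[0.78,0,0,0.1,0,0,0],[0.85,0,0,0.1,0,0,0],[0.85,0,0,0.1,0,0,0],[0.85,0,0,1,0,0,0],[0.85,0,0,4,0,0,0],[0.9,0,0,8,0,0,0],[0.95,0,0,13,0,0,0],[0.95,0,0,18,0,0,0],[0.95,-4,-2,20,0,0,-8]])

```text
t: 26.9
position: [0.3928, -0.3953, 0.2921]
tcp_rot: [179.9, -0.4, -8.6]
contact_force: [-0.3, -0.7, -1.0]
gripper_width: 0.955
```

>>> arm_command(rows=[[0.95,-4,-3,0,0,0,-8],[0.95,-8,-6,0,0,0,-16],[0.95,-11,-10,0,0,0,-24],[0.95,-14,-14,0,0,0,-32],[0.95,-14,-14,0,0,0,-32]])

```text
t: 27.4
position: [0.2426, -0.5419, 0.2868]
tcp_rot: [179.9, 0.0, -41.8]
contact_force: [-0.1, 1.0, -0.5]
gripper_width: 0.949
```

Run:
```python
from h import *
s=arm.sense();print(s['t'],s['position'],s['contact_force'],s['gripper_width'])
t=arm.read_camera('top')[:,:,::-1];cv2.imwrite('pics/top12.png',t)
u=arm.read_camera('scene')[:,:,::-1];cv2.imwrite('pics/scene12.png',u)
a=cv2.resize(t[125:265,130:430],(800,373),interpolation=cv2.INTER_CUBIC)
r=lambda x0,y0:cv2.resize(u[y0:y0+80,x0:x0+94],(267,227),interpolation=cv2.INTER_CUBIC)
cv2.imwrite('pics/v12.png',np.vstack([a,np.hstack([r(185,120),r(365,262),r(148,178)])[:,:800].copy() if 0 else cv2.resize(np.hstack([r(185,120),r(365,262),r(250,280)]),(800,227))]))
```

```text
27.4 [ 0.24258915 -0.54186545  0.28684719] [-0.0596051   1.03403668 -0.4987996 ] 0.9487925875275192
```

View pics/v12.png

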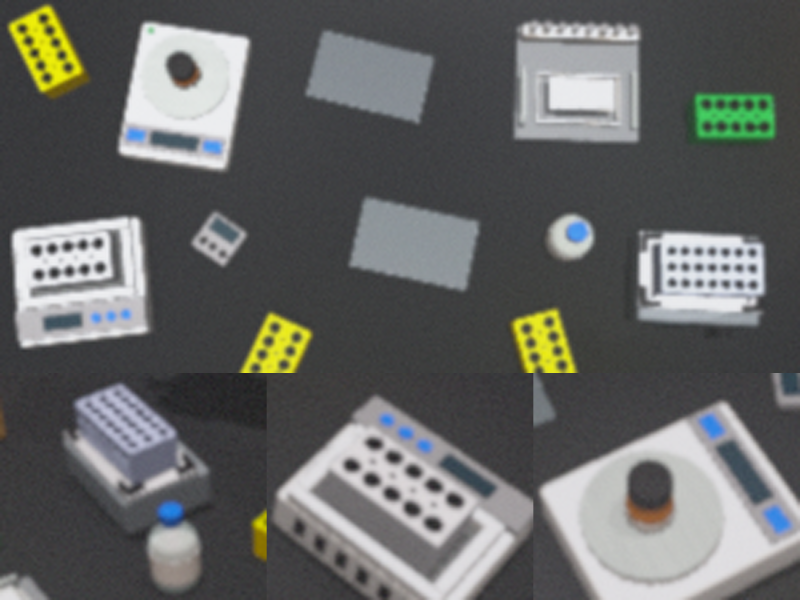

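Run:
```python
from h import *
f=lambda p:np.array(p)/2.6667+[130,125]-.3
for n,p,z in(('rack',[(661,243),(764,243),(763,294),(660,294)],.104),('block',[(29,240),(107,233),(110,274),(32,283)],.096),('cart',[(547,75),(614,76),(614,109),(549,109)],.036),('jar',[(183,66)],.102)):
    P=ray('top',f(p),z)[:,:2];print(n,P.mean(0).round(4),np.linalg.norm(np.roll(P,-1,0)-P,axis=1).round(3))
```

```text
rack [ 0.4263 -0.3766] [0.123 0.061 0.122 0.061]
block [0.4246 0.3812] [0.091 0.049 0.091 0.051]
cart [ 0.6551 -0.2351] [0.086 0.043 0.083 0.044]
jar [0.6583 0.2583] [0.]
```

Run:
```python
from h import *
import pickle
c=pickle.load(open('w9.pkl','rb'))
print('pan',ray('wrist',[(673.5/1.4,318.5/1.4)],.056,c),'cap',ray('wrist',[(703/1.4,342/1.4)],.102,c))
# cap dark blob centroid in top12 and scene12, pan via bounding of disc
for n,z,b in(('top',.102,(188,138,212,162)),('scene',.102,(280,305,302,330))):
    g=cv2.cvtColor(cv2.imread(f'pics/{n}12.png'),cv2.COLOR_BGR2GRAY);x0,y0,x1,y1=b
    m=(g[y0:y1,x0:x1]<70).astype(np.uint8);k,l,st,ce=cv2.connectedComponentsWithStats(m);i=1+np.argmax(st[1:,4]);print(n,st[i],ray(n,ce[i]+[x0,y0],.102 if n=='top' else .098))
```

```text
pan [[0.66144394 0.26716433 0.056     ]] cap [[0.65764507 0.26603419 0.102     ]]
top [ 6  8  9 10 60] [[0.65565205 0.25962539 0.102     ]]
scene [  4   7  14  16 122] [[0.66692262 0.26776362 0.098     ]]
```

```bash
python3 -c "
from workcell import arm
print(arm.sign_off())"
```

```text
the job is handed in; nothing more can be done
None
```

All four pieces are in place and I handed the job in at about 27.5 s of the 112 s. I unstacked from the top, so the placing order was jar, cartridge, block, rack. I took your list as naming places, not a sequence.

The last pictures (top and scene cameras) and the forces read as I set each piece down showed:

| Piece | Offset from target centre | Lying flat and down | Force at set-down |
|---|---|---|---|
| Heating block in dry-bath bay | about 2 mm | yes | 24 N |
| Lilac rack between shaker stops | about 1 mm | yes | 10 N |
| Cartridge in tray nest | about 1 mm | yes | 18 N |
| Amber jar on balance pan | about 4 mm, see below | upright | about 7 N |

- **Jar position:** the views disagreed. The wrist and scene cameras put it about 4–5 mm off the pan's middle and the top camera about 9 mm. The arm released it within 1 mm of the middle.
- **Block size check:** in the last top view the block measured smaller than its given size (91 × 50 mm instead of 98 × 56 mm). I put that down to picking its edges by eye in a blurred crop. It touched down at the expected height.
- **Left alone:** the bottle and the timer look to be where they started; I did not re-measure them. The arm is clear of everything.

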